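# Find the hidden index notch and lock the gauge fixture

## Task

Lock the indexing fixture that holds the red bushing: turn its red knob slowly clockwise (seen from above) until you feel the drag fall away and then stiffen, which is where the hidden notch lies, and there press the knob fully down, gently, so that it stays down. Never force the knob down where it is blocked, do not disturb the caliper, the loose bushing or the small blue tray, and let go at the end.

Things in the scene. Friction and masses are not known exactly. Their poses are not given: they have to be found in the camera images.
- fixture: fixed indexing fixture: aluminium plate 120 mm (x) by 230 mm (y), 12 mm thick. Origin on the bench under the axis of its round dark turret (92 mm diameter, top 46 mm above the bench); z up. The plate reaches from 60 mm on the -y to 170 mm on the +y side of the axis; a steel nest, 57 mm high, holding a red bushing stands 79 to 158 mm from the axis along +y
- turret_top (a point): centre of the turret's top, 46 mm above the bench, fixed. Inside, out of sight, a fixed ring has one notch, somewhere 0.6 to 1.4 rad clockwise of the knob's starting stop, elsewhere each time. The knob's lock pin enters only within about 0.03 rad of the notch's centre; elsewhere the knob goes down 1.5 mm and is then blocked rigidly
- knob: knob on the turret: black disc 80 mm across, 8 mm thick, and on it an upright red bar 64 mm long (its x), 14 mm wide (its y, grasp across it), 42 mm high, white stripe on top towards +x. Origin on the vertical turning axis at the disc's underside, 54 mm above the bench when up, 46.5 mm when fully down on its stop
- knob_grip (a point): point on the axis inside the red bar, 10 mm below its top. The knob turns clockwise 1.9 rad from a stop where the bar is 0.7 rad anticlockwise of the fixture's x; starts 0 to 0.2 rad from it. Steady drag 0.1 N m; about 0.1 rad before the notch it dips to 0 or just below, past the centre it climbs by 0.1 per 0.02 rad to 0.3 or 0.4. Let go there, it springs to the centre
- knob_top (a point): centre of the bar's top face, 104 mm above the bench when up, 96.5 mm fully down. Pressing the knob down takes 4 N of friction plus 3 N per 10 mm/s, and it stays where it is left. Pushed with more than 30 N against the blocking ring or the stop at the bottom it is damaged
- caliper: a loose caliper lying on the bench, steel beam 210 mm long (its x), black head 12 mm high; origin under the middle of the beam
- loose_bushing: a loose red bushing, 26 mm diameter and 20 mm high, standing on the bench; origin at the centre of its underside
- small_tray: an empty loose blue tray, 120 by 160 mm (x by y), 25 mm high; origin at the centre of its underside

How it is judged:
At the end, for the whole second after the job is handed in: the knob is down in the notch by itself: its top less than 98 mm above the bench (6 mm or more of its 7.5 mm travel), at rest (z of knob_top in the frame of fixture below 0.098 m and linear speed of knob below 0.01 m/s and angular speed of knob below 0.1 rad/s); the robot touches nothing.
It fails at once if the knob is pushed against the ring or its stop with more than 30 N (contact force between knob and fixture above 30 N).
It fails at once if the caliper is moved by more than 15 mm (distance of caliper from where it was at the start of the episode above 0.015 m).
It fails at once if the loose bushing is moved by more than 15 mm (distance of loose_bushing from where it was at the start of the episode above 0.015 m).
It fails at once if the small tray is moved by more than 15 mm (distance of small_tray from where it was at the start of the episode above 0.015 m).
It also fails if it takes over 64 s, if anything falls off the work surface, if the arm or the gripper's body presses on something with over 40 N, if the wrist force passes 120 N, or if a joint passes its speed limit or range.

## Robot

A 6-joint arm with a two-finger parallel gripper is mounted at the origin on the work surface. World frame = base frame: x ahead of the robot, y to its left, z up, the work surface at z = 0. Lengths are in m, angles in rad, forces in N, time in s.
With the tool pointing down it reaches from about 0.35 to 0.775 m from the base axis. Payload 5.5 kg.
Tool frame: the origin (TCP) lies at the very end of the fingers, on their centre line; the grasp point (between the pads) lies 19 mm behind it (arm.pinch_z is the distance from the TCP to the grasp point, in m); z points along the fingers, y is the line along which they close (so a half turn about z gives the same grasp; the last joint's range is limited). The gripper opens to 85 mm and grips with 20 to 120 N. Pads are 22 mm wide; open, the fingers measure 114 mm over their backs; the gripper's body (76 mm by 85 mm) begins 54 mm behind the grasp point. The pads swing forward as they close: fully open they stand 13 mm farther back than shut.
Start: joints at [-1.314, 0.313, 0.046, 1.304, 0, 1.431], TCP at [0.222, -0.53, 0.231] pointing down, gripper open.
Joint ranges: [-2.76, 2.76], [-0.86, 1.69], [-1.03, 1.26], [-2.2, 2.34], [-1.47, 1.5], [-3.14, 3.14]. Speed limits (rad/s): [2.57, 2.57, 3.14, 3.14, 3.14, 3.14].

## Interface

Orientations are given as a unit quaternion [x, y, z, w].
In Python, from plant import get_state, viewer, arm gives the robot as it stands.
- The arm moves only by the shell command python3 -m pendant 'ROWS' [OPENING]. ROWS is JSON, one flat list of numbers, 4 for each row, row after row: the shift along the tool's x, y, z as a fraction of full scale, then the turn about the tool's z as a fraction of full scale. In form: [tx, ty, tz, twist, tx, ty, tz, twist, ...]. A call has 1 to 12 rows; each row shifts and turns the commanded pose from where the row before left it, along the tool's axes as they then stand; what a row does not reach is not made up. Full scale, the value 1, is 0.025 m for a shift and 6 degrees for a turn. A row lasts 1/12 s, in which the tool goes at most 41.7 mm and 7.16 degrees, less where a joint would pass 70% of its speed; a pose out of reach is approached as far as the arm can. A call with a number of a shift or a turn outside -1 to 1 is refused whole. A call with a gripper value outside its range is refused whole. OPENING is the gripper's target within -1 to 1 (fully open at 1, half-way at 0, shut at -1), set as the call begins (- or left out, the last holds). The fingers move at their own pace and stop on an object; the grip force is fixed at half the most. Time passes only in rows, so rows that do not move let the fingers close. It gives the time, the measured TCP pose, the force, the opening and the grip force at its end, in the units of the state.
- get_state(): the state, without advancing time (a new reading comes with each control period).
- viewer.read_camera(name): name is "scene" or "side" or "wrist"; returns a dict with "pixels" (384x512x3 uint8, red, green, blue), "range_z" (384x512 float32, m along the optical axis (not along the pixel's ray), 0 where there is no reading), "intrinsics" (3x3 intrinsics, pixels), "k1" (the pictures are not rectified: a ray, as slopes to the right and down, at radius r is drawn at 1 + k1 r^2 times it, then the intrinsics apply), "R" (3x3) and "t" (3): a world point X has camera coordinates R X + t. Camera axes: x right, y down, z forward; pixel columns grow to the right and rows downward; lengths in m; the calibration is good to about 2 mm. A picture is of the moment at which its call begins.
- arm.finish_job(): hands the job in; it is judged then, once.
The state is a dict: "time": time; "qpos": joint angles; "joint_velocities": joint speeds; "tau": joint torques, N m; "tcp_pos": TCP position; "tool_rot": TCP orientation; "force": force on the tool from outside, world axes, zero at the start; "wrist_torque": the same for the moment, N m; "finger_gap": finger opening in m; "grasp_force": force on a finger pad.
Only numpy, scipy, OpenCV 4.12 (cv2) and the standard library are available. Lean on these libraries where they do the work, as an engineer would, in place of code of your own. Each camera call takes 0.05 s, during which the arm holds its last target. There are 200 camera calls.

## Working session

There is one attempt and no reset: what is moved stays moved. The work goes in short steps, Python scripts to look and compute and a shell command to move; the robot and the scene stay as the last step left them, time stands still between calls to the robot, and variables do not carry over. Pictures are saved under pics/ and viewed, at most 10 in all, crops included, and the job is handed in when it is done.

```bash
ls; mkdir -p pics; python3 - <<'E'
from plant import get_state, viewer, arm
import cv2,numpy as np
s=get_state();print(s);print(arm.pinch_z)
ims=[]
for n in("scene","side"):
    c=viewer.read_camera(n);np.savez(f"{n}0.npz",**c);print(n,c["k1"],c["intrinsics"].tolist(),c["R"].tolist(),c["t"])
    cv2.imwrite(f"pics/{n}0.png",c["pixels"][:,:,::-1])
E
```

```text
pics
{'time': 0.0, 'qpos': array([-1.31361819e+00,  3.14004951e-01,  4.49502965e-02,  1.30357524e+00,
       -5.72250771e-06,  1.43120416e+00]), 'joint_velocities': array([-1.34428306e-03, -3.47186966e-04,  8.75339216e-05,  1.36052921e-03,
        2.42977733e-04,  1.38603347e-03]), 'tau': array([-7.17147723e-04, -4.80624318e+01,  2.98535442e+01,  1.94134796e-02,
       -1.59345600e-04, -3.12694937e-08]), 'tcp_pos': array([ 0.22206541, -0.52983061,  0.23039454]), 'tool_rot': array([ 9.80385708e-01,  1.97086333e-01, -5.67257436e-05, -9.15032115e-04]), 'force': array([-0.15859227,  0.2605848 , -0.06262936]), 'wrist_torque': array([-0.01312025,  0.02732736,  0.01530669]), 'grasp_force': 0.0, 'finger_gap': 0.08543674073391927}
0.0187
scene -0.047581280062068784 [[441.2582426691262, 0.0, 253.5053472365279], [0.0, 441.2582426691262, 193.40835267900974], [0.0, 0.0, 1.0]] [[0.5913854521507379, 0.8060716969832031, 0.022620042154834583], [0.47219514446248817, -0.3234209599203363, -0.8200186755374894], [-0.653678049601268, 0.49562818927783703, -0.5718895920216204]] [-0.43822486 -0.15868728  1.36706294]
side -0.027710640781835952 [[401.60275872516377, 0.0, 256.0794519457285], [0.0, 401.60275872516377, 192.7958823659865], [0.0, 0.0, 1.0]] [[0.9910214374249002, -0.13344964388746886, -0.008228189994870638], [-0.07780423863719915, -0.5255523812123102, -0.8471960782794952], [0.10873367010438727, 0.8402296633351969, -0.5312166242101727]] [-0.54557265  0.20031316  0.69022271]
```

View pics/scene0.png

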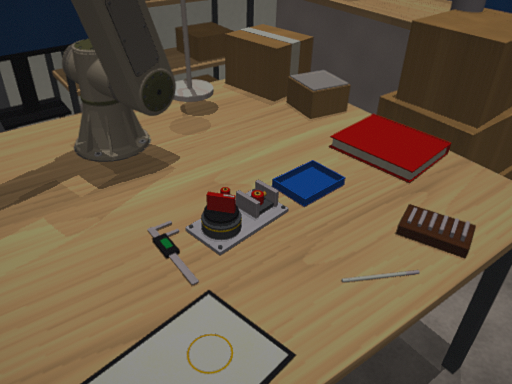

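View pics/side0.png

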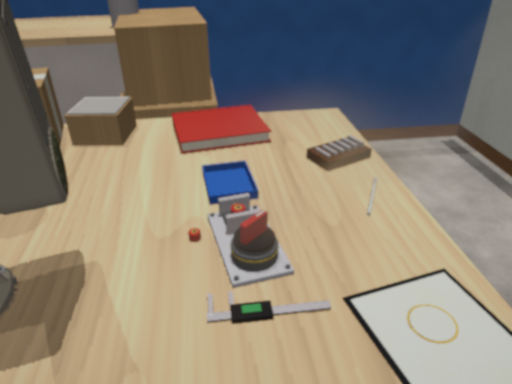

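The scene view shows the knob bar at about (220,202), with the nest and red bushing behind it at (258,195). In the side view the bar is at (253,226), the loose bushing at (195,235), the caliper at (265,310) and the tray at (230,182). Next I locate the parts with colour masks and depth.

```bash
cat > h.py <<'E'
import numpy as np,cv2
def dist(c):
    return np.array([c["k1"],0,0,0,0],float)
def cloud(c):
    h,w=c["range_z"].shape
    u,v=np.meshgrid(np.arange(w,dtype=float),np.arange(h,dtype=float))
    # drawn = ray*(1+k1 r^2): OpenCV's radial model
    p=cv2.undistortPoints(np.stack([u,v],-1).reshape(-1,1,2),c["intrinsics"],dist(c)).reshape(h,w,2)
    z=c["range_z"]; X=np.dstack([p[...,0]*z,p[...,1]*z,z])
    return (X-c["t"])@c["R"]
def red(c):
    h=cv2.cvtColor(c["pixels"],cv2.COLOR_RGB2HSV)
    return ((h[...,0]<8)|(h[...,0]>172))&(h[...,1]>150)&(h[...,2]>60)
E
python3 - <<'E'
import numpy as np,cv2
from h import *
for n in("scene","side"):
    c=dict(np.load(n+"0.npz")); W=cloud(c); ok=c["range_z"]>0
    m=red(c)&ok&(W[...,2]>-.01)&(W[...,2]<.13)
    k,l,st,ce=cv2.connectedComponentsWithStats(m.astype(np.uint8))
    for i in range(1,k):
        if st[i,4]<15: continue
        P=W[l==i]; print(n,ce[i].round(),st[i],np.median(P,0).round(3),P.min(0).round(3),P.max(0).round(3))
        T=P[P[:,2]>P[:,2].max()-.006]
        if len(T)>8:
            (cx,cy),wh,a=r=cv2.minAreaRect((T[:,:2]*1000).astype(np.float32)); print('  top',r,len(T))
    # aluminium plate points
    h=cv2.cvtColor(c["pixels"],cv2.COLOR_RGB2HSV)
    for nm,m in(("plate",(h[...,1]<60)&ok&(W[...,2]>.006)&(W[...,2]<.018)),("turret",(W[...,2]>.03)&(W[...,2]<.064)&(h[...,2]<70)&ok),("blue",(abs(h[...,0].astype(int)-110)<12)&(h[...,1]>150)&(W[...,2]>-.01)&(W[...,2]<.04)&ok)):
        k,l,st,ce=cv2.connectedComponentsWithStats(m.astype(np.uint8));i=1+st[1:,4].argmax();P=W[l==i] if nm!="plate" else W[m&(W[...,0]<.75)&(W[...,0]>.3)&(abs(W[...,1]+.1)<.4)]
        print(n,nm,cv2.minAreaRect((P[:,:2]*1000).astype(np.float32)),len(P),P.mean(0).round(3))
E
```

```text
scene [392. 142.] [ 331  114  120   58 3502] [0.534 0.671 0.04 ] [0.366 0.542 0.016] [0.676 0.824 0.046]
  top ((520.7735595703125, 679.3356323242188), (279.4597473144531, 252.91632080078125), 8.588898658752441) 2300
scene [388. 165.] [329 145 119  38 280] [0.604 0.574 0.005] [ 0.401  0.541 -0.   ] [0.676 0.817 0.009]
  top ((587.0813598632812, 620.1328125), (363.7541198730469, 185.0974578857422), 49.008575439453125) 239
scene [220. 201.] [207 187  28  26 500] [0.554 0.042 0.086] [0.427 0.018 0.012] [0.582 0.142 0.106]
  top ((553.9776611328125, 44.53565216064453), (62.127647399902344, 16.7525691986084), 41.12767028808594) 115
scene [258. 196.] [251 190  13  15  83] [0.544 0.161 0.049] [0.477 0.147 0.015] [0.551 0.195 0.053]
  top ((534.153076171875, 161.13905334472656), (27.48748016357422, 29.170686721801758), 7.365350723266602) 52
scene plate ((568.79296875, -32.523040771484375), (258.527587890625, 604.8195190429688), 27.215999603271484) 2096 [0.574 0.026 0.011]
scene turret ((30.968856811523438, 625.511474609375), (511.3720703125, 147.60885620117188), 22.853839874267578) 1088 [0.0
[... 699 characters left out ...]
4.46758270263672), (33.82027816772461, 10.884317398071289), 38.75661849975586) 69
side [194. 235.] [189 230  10  10  62] [0.437 0.121 0.017] [0.427 0.118 0.007] [0.446 0.133 0.022]
  top ((436.8618469238281, 125.58917999267578), (18.983564376831055, 14.320419311523438), 2.5885891914367676) 35
side plate ((608.4315795898438, 14.898422241210938), (508.5002746582031, 294.9130859375), 87.74688720703125) 3058 [ 0.542 -0.006  0.011]
side turret ((550.0763549804688, 27.125097274780273), (42.57651138305664, 72.44348907470703), 84.84674835205078) 507 [0.552 0.021 0.058]
side blue ((1401.9755859375, 2099.185302734375), (1730.795654296875, 55.5096549987793), 0.1729019731283188) 2035 [1.364 2.101 0.015]
```

```bash
python3 -m pendant '[0.96,-0.73,0,0,0.96,-0.73,0,0,0.96,-0.73,0,0,0.96,-0.73,0,0,0.96,-0.73,0,0,0.96,-0.73,0,0,0.96,-0.73,0,0,0.96,-0.73,0,0,0.96,-0.73,0,0,0.96,-0.73,0,0,0.96,-0.73,0,0,0,0,0,0]'
python3 -m pendant '[0.96,-0.73,0,0,0.96,-0.73,0,0,0.96,-0.73,0,0,0.96,-0.73,0,0,0.96,-0.73,0,0,0.96,-0.73,0,0,0.96,-0.73,0,0,0.96,-0.73,0,0,0.96,-0.73,0,0,0.96,-0.73,0,0,0.96,-0.73,0,0,0,0,0,0]'
python3 -m pendant '[0,0,0,-1,0,0,0,-1,0,0,0,-1,0,0,0,-1,0,0,0,-1,0,0,0,-1,0,0,0,-1,0,0,0,-1,0,0,0,-1,0,0,0,-1,0,0,0,-1,0,0,0,-1]'
python3 -m pendant '[0,0,0,-1,0,0,0,-1,0,0,0,-1,0,0,0,-1,0,0,0,-1,0,0,0,-1,0,0,0,-1,0,0,0,-1,0,0,0,-1,0,0,0,-1,0,0,0,-1,0,0,0,-1]'
python3 -m pendant '[0,0,0,-1,0,0,0,-1,0,0,0,-1,0,0,0,-1,0,0,0,-1,0,0,0,-1,0,0,0,-1,0,0,0,-1,0,0,0,-1,0,0,0,0,0,0,0,0,0,0,0,0]'
cat >> h.py <<'E'
def heading(s):
    from scipy.spatial.transform import Rotation as R
    M=R.from_quat(s["tool_rot"]).as_matrix(); return np.arctan2(M[1,0],M[0,0])
E
python3 - <<'E'
from plant import *
from h import *
s=get_state();print(s["time"],s["tcp_pos"],s["tool_rot"],heading(s),s["qpos"].round(3))
c=viewer.read_camera("wrist");np.savez("w0.npz",**c);cv2.imwrite("pics/w0.png",c["pixels"][:,:,::-1])
W=cloud(c);m=red(c)&(W[...,2]>.09)&(W[...,2]<.115)&(c["range_z"]>0)
P=W[m];print(len(P),P.mean(0),cv2.minAreaRect((P[:,:2]*1000).astype(np.float32)))
E
```

```text
time: 1.1
tcp_pos: [0.3893, -0.239, 0.2311]
tool_rot: [0.98, 0.2, 0.0, -0.001]
force: [-0.5, -0.3, -0.0]
finger_gap: 0.0853
grasp_force: 0.0
time: 2.1
tcp_pos: [0.5559, 0.0474, 0.2305]
tool_rot: [0.98, 0.199, 0.0, -0.001]
force: [0.5, -1.3, -0.2]
finger_gap: 0.0857
grasp_force: 0.0
time: 3.1
tcp_pos: [0.5536, 0.043, 0.2308]
tool_rot: [0.676, 0.737, -0.0, -0.0]
force: [0.0, 0.1, 0.4]
finger_gap: 0.0854
grasp_force: 0.0
time: 4.1
tcp_pos: [0.5536, 0.043, 0.2308]
tool_rot: [0.113, 0.994, -0.0, -0.001]
force: [-0.4, -0.1, 0.3]
finger_gap: 0.0852
grasp_force: 0.0
time: 5.1
tcp_pos: [0.5539, 0.0435, 0.2311]
tool_rot: [-0.347, 0.938, -0.0, -0.0]
force: [0.4, -0.6, -0.6]
finger_gap: 0.0854
grasp_force: 0.0
5.1 [0.55385765 0.04351095 0.23108974] [-3.46631111e-01  9.38001504e-01 -9.43492175e-06 -2.27847893e-04] -2.4336383058804976 [-0.066  0.276 -0.006  1.29  -0.    -0.774]
935 [0.54861382 0.04246322 0.10275187] ((552.84765625, 45.83524703979492), (63.084049224853516, 13.25057315826416), 40.99982452392578)
```

View pics/w0.png

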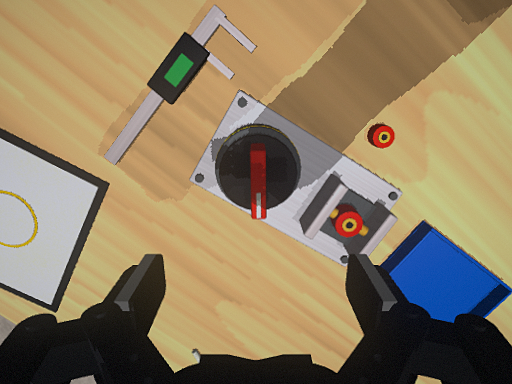

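The wrist view shows the bar upright at (259,181), centred between the open fingers, with the stripe end at the bottom. The nest is at right (348,222), and the caliper and bushing are clear of the fingers. I'll descend and grip.

```bash
python3 -m pendant '[-0.03,0.06,0.62,0,0,0,0.62,0,0,0,0.62,0,0,0,0.62,0,0,0,0.62,0,0,0,0.62,0,0,0,0.62,0,0,0,0.62,0,0,0,0.62,0,0,0,0.6,0,0,0,0,0,0,0,0,0]' 0
python3 - <<'E'
from plant import *
from h import *
s=get_state();print(s["tcp_pos"],heading(s),s["force"],s["wrist_torque"])
E
python3 -m pendant '[0,0,0,0,0,0,0,0,0,0,0,0,0,0,0,0,0,0,0,0,0,0,0,0,0,0,0,0,0,0,0,0]' -1
python3 - <<'E'
from plant import *
from h import *
s=get_state();print(s["tcp_pos"],heading(s),s["force"],s["wrist_torque"],s["finger_gap"],s["qpos"])
E
```

```text
time: 6.15
tcp_pos: [0.5528, 0.0456, 0.0762]
tool_rot: [-0.348, 0.938, 0.0, -0.001]
force: [0.1, -0.6, 0.6]
finger_gap: 0.0427
grasp_force: 0.0
[0.55280516 0.04555489 0.07618069] -2.431598951233704 [ 0.11471815 -0.58589343  0.62772145] [-0.03578247 -0.03621517  0.00302354]
time: 6.82
tcp_pos: [0.5539, 0.0463, 0.0772]
tool_rot: [-0.348, 0.937, 0.0, 0.001]
force: [-1.2, 5.6, 2.4]
finger_gap: 0.0131
grasp_force: 61.0
[0.55389008 0.04627679 0.07720212] -2.430122859909968 [-1.2366953   5.64046834  2.43485034] [0.96716556 0.22736702 0.01923051] 0.013074361142973044 [-0.06172825  0.36962363 -0.26713174  0.93323394  0.00119123 -0.77319777]
```

```bash
cat > st.py <<'E'
from plant import *
from h import *
s=get_state();print("  T",s["time"].__round__(2),"h",heading(s).round(4),"tz",s["wrist_torque"].round(3),"F",s["force"].round(1),"p",(s["tcp_pos"]*1000).round(1))
E
python3 -m pendant '[-0.04,0,0,0,0,0,0,0.3,0,0,0,0.3,0,0,0,0]' >/dev/null; python3 st.py
python3 -m pendant '[0,0,0,0.3,0,0,0,0.3,0,0,0,0.3,0,0,0,0.3]'>/dev/null; python3 st.py
python3 -m pendant '[0,0,0,0.3,0,0,0,0.3,0,0,0,0.3,0,0,0,0.3]'>/dev/null; python3 st.py
```

```text
T 7.15 h -2.4939 tz [0.581 0.491 0.063] F [-3.4  3.1  3.3] p [553.9  46.3  76.7]
  T 7.48 h -2.6194 tz [0.481 0.421 0.251] F [-2.9  3.5  3. ] p [554.   46.2  76.6]
  T 7.82 h -2.7452 tz [0.402 0.504 0.16 ] F [-2.9  2.4  2.4] p [554.   46.1  76.7]
```

```bash

python3 -m pendant '[0,0,0,0.2,0,0,0,0.2]'>/dev/null; python3 st.py
python3 -m pendant '[0,0,0,0.2,0,0,0,0.2]'>/dev/null; python3 st.py
python3 -m pendant '[0,0,0,0.2,0,0,0,0.2]'>/dev/null; python3 st.py
python3 -m pendant '[0,0,0,0.2,0,0,0,0.2]'>/dev/null; python3 st.py
```

```text
T 7.98 h -2.7873 tz [0.345 0.477 0.129] F [-3.7  2.9  2.7] p [554.   46.1  76.7]
  T 8.15 h -2.8301 tz [0.24  0.65  0.169] F [-2.4  1.   3.9] p [554.1  46.1  76.6]
  T 8.32 h -2.8724 tz [0.155 0.686 0.191] F [-4.1  1.3  2.6] p [554.1  46.1  76.7]
  T 8.48 h -2.9145 tz [0.009 0.776 0.189] F [-4.1  0.7  2.7] p [554.1  46.   76.6]
```

```bash

python3 -m pendant '[0,0,0,0.2]'>/dev/null; python3 st.py
python3 -m pendant '[0,0,0,0.2]'>/dev/null; python3 st.py
python3 -m pendant '[0,0,0,0.2]'>/dev/null; python3 st.py
python3 -m pendant '[0,0,0,0.2]'>/dev/null; python3 st.py
python3 -m pendant '[0,0,0,0.2]'>/dev/null; python3 st.py
python3 -m pendant '[0,0,0,0.2]'>/dev/null; python3 st.py
```

```text
T 8.57 h -2.9355 tz [-0.076  0.8    0.204] F [-4.2  0.5  2.6] p [554.1  46.   76.7]
  T 8.65 h -2.9565 tz [-0.105  0.831  0.143] F [-4.5  0.9  2.6] p [554.1  46.   76.7]
  T 8.73 h -2.9774 tz [-0.195  0.847  0.185] F [-3.9 -0.3  2.9] p [554.1  46.   76.6]
  T 8.82 h -2.9984 tz [-0.262  0.935  0.124] F [-4.3 -0.6  1.9] p [554.1  46.   76.7]
  T 8.9 h -3.0194 tz [-0.305  0.921  0.184] F [-4.7 -1.3  3. ] p [554.1  46.   76.7]
  T 8.98 h -3.0403 tz [-0.464  0.92   0.2  ] F [-5.5 -1.9  1.4] p [554.1  46.   76.7]
```

```bash

python3 -m pendant '[0,0,0,0.2]'>/dev/null; python3 st.py
python3 -m pendant '[0,0,0,0.2]'>/dev/null; python3 st.py
python3 -m pendant '[0,0,0,0.2]'>/dev/null; python3 st.py
python3 -m pendant '[0,0,0,0.2]'>/dev/null; python3 st.py
python3 -m pendant '[0,0,0,0.2]'>/dev/null; python3 st.py
```

```text
T 9.07 h -3.0613 tz [-0.485  0.961  0.191] F [-5.6 -1.3  2.7] p [554.1  45.9  76.7]
  T 9.15 h -3.0822 tz [-0.44   0.941  0.202] F [-4.6 -1.7  3.1] p [554.1  45.9  76.7]
  T 9.23 h -3.1031 tz [-0.451  1.015  0.167] F [-4.9 -1.3  2.8] p [554.1  45.9  76.6]
  T 9.32 h -3.1241 tz [-0.55   1.008  0.145] F [-4.8 -1.8  2.4] p [554.2  45.9  76.7]
  T 9.4 h 3.1382 tz [-0.477  0.966  0.16 ] F [-5.1 -1.4  2.1] p [554.1  45.9  76.7]
```

```bash

python3 -m pendant '[0,0,0,0.2]'>/dev/null; python3 st.py
python3 -m pendant '[0,0,0,0.2]'>/dev/null; python3 st.py
python3 -m pendant '[0,0,0,0.2]'>/dev/null; python3 st.py
python3 -m pendant '[0,0,0,0.2]'>/dev/null; python3 st.py
python3 -m pendant '[0,0,0,0.2]'>/dev/null; python3 st.py
```

```text
T 9.48 h 3.1171 tz [-0.516  0.988  0.292] F [-5.3 -1.9  2.5] p [554.1  45.9  76.6]
  T 9.57 h 3.0962 tz [-0.558  0.939  0.234] F [-4.8 -0.9  2.7] p [554.1  45.8  76.7]
  T 9.65 h 3.0753 tz [-0.519  1.031  0.165] F [-4.5 -1.8  1.8] p [554.1  45.9  76.6]
  T 9.73 h 3.0542 tz [-0.554  0.996  0.147] F [-4.3 -2.2  2. ] p [554.1  45.8  76.7]
  T 9.82 h 3.0333 tz [-0.569  0.992  0.202] F [-5.9 -2.2  2.1] p [554.1  45.8  76.7]
```

```bash

python3 -m pendant '[0,0,0,0.2]'>/dev/null; python3 st.py
python3 -m pendant '[0,0,0,0.2]'>/dev/null; python3 st.py
python3 -m pendant '[0,0,0,0.2]'>/dev/null; python3 st.py
python3 -m pendant '[0,0,0,0.2]'>/dev/null; python3 st.py
python3 -m pendant '[0,0,0,0.2]'>/dev/null; python3 st.py
```

```text
T 9.9 h 3.0124 tz [-0.617  0.993  0.199] F [-4.4 -2.4  2.2] p [554.1  45.8  76.6]
  T 9.98 h 2.9914 tz [-0.598  1.036  0.242] F [-4.9 -1.9  1.1] p [554.1  45.8  76.7]
  T 10.07 h 2.9704 tz [-0.629  0.996  0.19 ] F [-5.1 -2.2  2.1] p [554.1  45.7  76.7]
  T 10.15 h 2.9495 tz [-0.637  1.049  0.248] F [-4.4 -2.5  2.6] p [554.1  45.7  76.7]
  T 10.23 h 2.9286 tz [-0.592  1.046  0.193] F [-5.6 -1.9  2.8] p [554.1  45.7  76.7]
```

```bash
python3 - <<'E'
from plant import *
from h import *
c=viewer.read_camera("scene");cv2.imwrite("pics/s1.png",cv2.resize(c["pixels"][150:270,150:310,::-1],None,fx=4,fy=4))
E
```

```text
(no output)
```

View pics/s1.png

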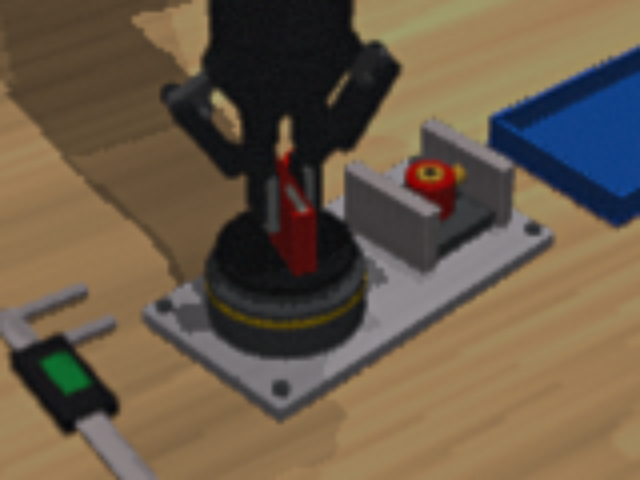

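The close view shows the fingers on the bar at (290,215). The bar has turned with them, and the neighbouring parts are clear. I'll continue the slow turn.

```bash

python3 -m pendant '[0,0,0,0.2]'>/dev/null; python3 st.py
python3 -m pendant '[0,0,0,0.2]'>/dev/null; python3 st.py
python3 -m pendant '[0,0,0,0.2]'>/dev/null; python3 st.py
python3 -m pendant '[0,0,0,0.2]'>/dev/null; python3 st.py
python3 -m pendant '[0,0,0,0.2]'>/dev/null; python3 st.py
```

```text
T 10.37 h 2.9083 tz [-0.643  1.068  0.231] F [-6.2 -1.7  1.8] p [554.1  45.7  76.6]
  T 10.45 h 2.8867 tz [-0.606  1.103  0.238] F [-4.9 -2.5  2.3] p [554.1  45.7  76.6]
  T 10.53 h 2.8657 tz [-0.669  1.102  0.235] F [-5.1 -2.2  3.1] p [554.1  45.7  76.7]
  T 10.62 h 2.8447 tz [-0.721  1.033  0.198] F [-4.6 -2.1  2.4] p [554.1  45.6  76.7]
  T 10.7 h 2.8238 tz [-0.731  1.092  0.133] F [-4.8 -2.8  2.4] p [554.1  45.6  76.7]
```

```bash

python3 -m pendant '[0,0,0,0.2]'>/dev/null; python3 st.py
python3 -m pendant '[0,0,0,0.2]'>/dev/null; python3 st.py
python3 -m pendant '[0,0,0,0.2]'>/dev/null; python3 st.py
python3 -m pendant '[0,0,0,0.2]'>/dev/null; python3 st.py
```

```text
T 10.78 h 2.8029 tz [-0.685  1.1    0.201] F [-5.1 -2.5  2.2] p [554.1  45.6  76.7]
  T 10.87 h 2.7819 tz [-0.706  1.046  0.176] F [-5.2 -1.5  2.7] p [554.   45.6  76.7]
  T 10.95 h 2.7609 tz [-0.637  1.105  0.172] F [-5.4 -2.7  2.2] p [554.   45.6  76.7]
  T 11.03 h 2.7399 tz [-0.752  1.068  0.231] F [-6.1 -2.6  2.5] p [554.   45.6  76.7]
```

```bash

python3 -m pendant '[0,0,0,0.2]'>/dev/null; python3 st.py
python3 -m pendant '[0,0,0,0.2]'>/dev/null; python3 st.py
python3 -m pendant '[0,0,0,0.2]'>/dev/null; python3 st.py
python3 -m pendant '[0,0,0,0.2]'>/dev/null; python3 st.py
```

```text
T 11.12 h 2.719 tz [-0.742  1.097  0.166] F [-5.6 -2.9  3.1] p [554.   45.6  76.6]
  T 11.2 h 2.6978 tz [-0.75   1.083  0.054] F [-5.2 -2.7  1.7] p [554.   45.5  76.7]
  T 11.28 h 2.6768 tz [-0.786  1.103  0.116] F [-4.5 -2.5  3. ] p [554.   45.5  76.6]
  T 11.37 h 2.6559 tz [-0.706  1.174  0.062] F [-4.4 -2.7  2.5] p [554.   45.5  76.7]
```

Dip begins at heading ≈2.70 (about 0.1 below baseline). Continuing in finer steps.

```bash

python3 -m pendant '[0,0,0,0.1]'>/dev/null; python3 st.py
python3 -m pendant '[0,0,0,0.1]'>/dev/null; python3 st.py
python3 -m pendant '[0,0,0,0.1]'>/dev/null; python3 st.py
python3 -m pendant '[0,0,0,0.1]'>/dev/null; python3 st.py
python3 -m pendant '[0,0,0,0.1]'>/dev/null; python3 st.py
```

```text
T 11.45 h 2.6454 tz [-0.768  1.127 -0.014] F [-5.2 -3.1  2.2] p [554.   45.5  76.6]
  T 11.53 h 2.6353 tz [-0.741  1.143  0.032] F [-5.1 -2.4  2.9] p [553.9  45.5  76.7]
  T 11.62 h 2.6248 tz [-0.74   1.109  0.062] F [-5.  -2.8  2.7] p [553.9  45.4  76.7]
  T 11.7 h 2.6144 tz [-0.768  1.164  0.094] F [-4.9 -2.5  2.8] p [553.9  45.5  76.6]
  T 11.78 h 2.6039 tz [-0.751  1.173  0.107] F [-4.1 -1.6  2.8] p [553.9  45.4  76.7]
```

```bash

python3 -m pendant '[0,0,0,0.1]'>/dev/null; python3 st.py
python3 -m pendant '[0,0,0,0.1]'>/dev/null; python3 st.py
python3 -m pendant '[0,0,0,0.1]'>/dev/null; python3 st.py
python3 -m pendant '[0,0,0,0.1]'>/dev/null; python3 st.py
```

```text
T 11.87 h 2.5936 tz [-0.757  1.152  0.108] F [-5.5 -1.9  3.4] p [553.9  45.5  76.7]
  T 11.95 h 2.5832 tz [-0.769  1.165  0.158] F [-6.1 -3.   2.8] p [554.   45.4  76.7]
  T 12.03 h 2.5728 tz [-0.775  1.17   0.166] F [-4.5 -2.7  2.2] p [554.   45.5  76.7]
  T 12.12 h 2.5623 tz [-0.808  1.171  0.182] F [-5.5 -3.6  3. ] p [554.   45.4  76.6]
```

```bash

python3 -m pendant '[0,0,0,0.1]'>/dev/null; python3 st.py
python3 -m pendant '[0,0,0,0.1]'>/dev/null; python3 st.py
python3 -m pendant '[0,0,0,0.1]'>/dev/null; python3 st.py
python3 -m pendant '[0,0,0,0.1]'>/dev/null; python3 st.py
```

```text
T 12.2 h 2.5519 tz [-0.756  1.167  0.219] F [-4.7 -4.   3.4] p [553.9  45.4  76.6]
  T 12.28 h 2.5415 tz [-0.819  1.219  0.262] F [-6.1 -2.9  2.8] p [553.9  45.4  76.6]
  T 12.37 h 2.5311 tz [-0.751  1.114  0.264] F [-4.5 -3.3  3.4] p [554.   45.4  76.7]
  T 12.45 h 2.5207 tz [-0.796  1.128  0.312] F [-4.8 -3.8  1.7] p [554.   45.4  76.7]
```

Torque has fallen and climbed again, so we are past the centre. I'll let go, let the knob spring to the notch, lift and look.

```bash

python3 -m pendant '[0,0,0,0,0,0,0,0,0,0,0,0,0,0,0,0,0,0,0,0,0,0,0,0]' 0; python3 st.py
python3 -m pendant '[0,0,-0.6,0,0,0,-0.8,0,0,0,-1,0,0,0,-1,0,0,0,-1,0,0,0,-1,0,0,0,-0.8,0,0,0,0,0,0,0,0,0]' ; python3 st.py
python3 - <<'E'
from plant import *
from h import *
c=viewer.read_camera("wrist");np.savez("w1.npz",**c);cv2.imwrite("pics/w1.png",c["pixels"][:,:,::-1])
W=cloud(c);m=red(c)&(W[...,2]>.09)&(W[...,2]<.115)&(c["range_z"]>0)
k,l,st_,ce=cv2.connectedComponentsWithStats(m.astype(np.uint8));i=1+st_[1:,4].argmax();P=W[l==i]
r=cv2.minAreaRect((P[:,:2]*1000).astype(np.float32));print(len(P),st_[i],P.mean(0),r,np.radians(r[2]))
d=P[:,:2]-P[:,:2].mean(0);v=np.linalg.svd(d,full_matrices=False)[2][0];print("angle",np.arctan2(v[1],v[0]))
E
```

```text
time: 12.95
tcp_pos: [0.5548, 0.0463, 0.0769]
tool_rot: [0.305, 0.952, 0.0, 0.0]
force: [-0.2, 0.3, 0.8]
finger_gap: 0.0424
grasp_force: 0.0
  T 12.95 h 2.5225 tz [-0.008 -0.011 -0.015] F [-0.2  0.3  0.8] p [554.8  46.3  76.9]
time: 13.7
tcp_pos: [0.5554, 0.0463, 0.2331]
tool_rot: [0.305, 0.952, 0.0, 0.002]
force: [-0.1, -1.2, -0.8]
finger_gap: 0.0431
grasp_force: 0.0
  T 13.7 h 2.5226 tz [-0.041 -0.042  0.005] F [-0.1 -1.2 -0.8] p [555.4  46.3 233.1]
918 [242 144  22  71 918] [0.54820158 0.04920438 0.10132125] ((552.6631469726562, 46.588436126708984), (13.800861358642578, 62.88920593261719), 60.54043197631836) 1.056629868566413
angle -0.5150947305693168
```

View pics/w1.png

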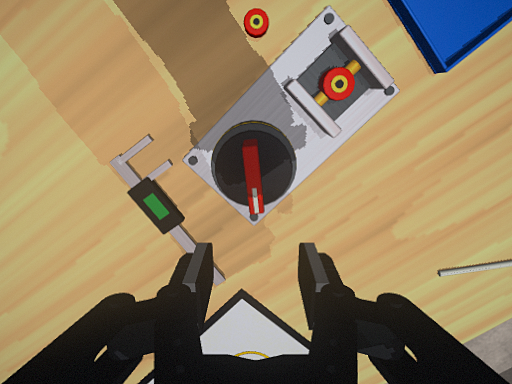

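The wrist view shows the bar at (253,180), tilted about 6° from the tool axis. It sprang back to world heading ≈2.627 (tool at 2.5225), which fits a notch near 2.6–2.63. I'll shut the fingers and press gently on the bar's top, which applies no torque.

```bash

python3 -m pendant '[0.04,-0.03,0,-0.5,0,0,0,-0.5,0,0,0.6,0,0,0,0.6,0,0,0,0.6,0,0,0,0.6,0,0,0,0.6,0,0,0,0.6,0,0,0,0.6,0,0,0,0.6,0]' -1
python3 -m pendant '[0,0,0.1,0,0,0,0.1,0,0,0,0,0]'; python3 st.py
```

```text
time: 14.58
tcp_pos: [0.5517, 0.0463, 0.1092]
tool_rot: [0.254, 0.967, -0.0, -0.001]
force: [-0.4, 0.7, 0.3]
finger_gap: -0.0004
grasp_force: 0.0
time: 14.83
tcp_pos: [0.5525, 0.0463, 0.106]
tool_rot: [0.254, 0.967, -0.0, -0.001]
force: [0.7, 0.2, 0.1]
finger_gap: 0.0002
grasp_force: 0.0
  T 14.83 h 2.6273 tz [-0.004  0.052  0.027] F [0.7 0.2 0.1] p [552.5  46.3 106. ]
```

Now press in steps of 0.5–1 mm with force checks.

```bash

python3 -m pendant '[0,0,0.03,0,0,0,0.03,0]'>/dev/null; python3 st.py
python3 -m pendant '[0,0,0.03,0,0,0,0.03,0]'>/dev/null; python3 st.py
python3 -m pendant '[0,0,0.02,0,0,0,0.02,0]'>/dev/null; python3 st.py
```

```text
T 15.0 h 2.6273 tz [0.044 0.027 0.02 ] F [ 0.2  0.1 -0.6] p [553.8  46.2 106.1]
  T 15.17 h 2.6274 tz [-0.025  0.015 -0.021] F [0.8 0.  0.1] p [553.6  46.2 104.4]
  T 15.33 h 2.6273 tz [-0.036  0.033  0.018] F [-0.6  0.6 -0.5] p [553.2  46.2 102.9]
```

```bash

python3 -m pendant '[0,0,0.02,0,0,0,0.02,0]'>/dev/null; python3 st.py
python3 -m pendant '[0,0,0.02,0,0,0,0.02,0]'>/dev/null; python3 st.py
```

```text
T 15.5 h 2.6274 tz [ 0.009  0.22  -0.021] F [-1.3 -0.2  2.6] p [553.3  46.2 102.1]
  T 15.67 h 2.6274 tz [-0.014  0.244 -0.022] F [-1.5  0.2  4.8] p [553.3  46.2 101.2]
```

```bash

python3 -m pendant '[0,0,0.02,0,0,0,0.02,0]'>/dev/null; python3 st.py
python3 -m pendant '[0,0,0.02,0,0,0,0,0]'>/dev/null; python3 st.py
python3 -m pendant '[0,0,0.02,0,0,0,0,0]'>/dev/null; python3 st.py
```

```text
T 15.83 h 2.6273 tz [0.049 0.263 0.01 ] F [-0.9 -0.1  5.5] p [553.3  46.2 100.1]
  T 16.0 h 2.6273 tz [-0.006  0.097 -0.026] F [-0.3  0.2  3.6] p [553.2  46.2  99.2]
  T 16.17 h 2.6273 tz [ 0.017  0.088 -0.019] F [ 0.5 -0.9  3.8] p [553.2  46.2  98.6]
```

Force stays around 4–5 N and travel is past 1.5 mm, so the pin is entering the notch.

```bash

python3 -m pendant '[0,0,0.02,0,0,0,0.02,0]'>/dev/null; python3 st.py
python3 -m pendant '[0,0,0.02,0,0,0,0,0]'>/dev/null; python3 st.py
python3 -m pendant '[0,0,0.02,0,0,0,0,0]'>/dev/null; python3 st.py
```

```text
T 16.33 h 2.6273 tz [ 0.014  0.229 -0.024] F [-1.   0.6  4.7] p [553.3  46.2  97.8]
  T 16.5 h 2.6274 tz [-0.005 -0.02  -0.052] F [0.7 0.9 2.6] p [553.2  46.2  97.2]
  T 16.67 h 2.6273 tz [-0.005 -0.021 -0.015] F [ 0.3 -0.2  3. ] p [553.2  46.2  96.7]
```

```bash

python3 -m pendant '[0,0,0.02,0,0,0,0,0]'>/dev/null; python3 st.py
python3 -m pendant '[0,0,0.02,0,0,0,0,0]'>/dev/null; python3 st.py
```

```text
T 16.83 h 2.6273 tz [ 0.008 -0.003 -0.004] F [-0.2 -0.2  3.6] p [553.2  46.2  96.3]
  T 17.0 h 2.6274 tz [ 0.08   0.088 -0.026] F [-1.3 -0.2  4.1] p [553.2  46.3  96. ]
```

```bash

python3 -m pendant '[0,0,0.02,0,0,0,0,0]'>/dev/null; python3 st.py
python3 -m pendant '[0,0,0.02,0,0,0,0,0]'>/dev/null; python3 st.py
```

```text
T 17.17 h 2.6275 tz [0.004 0.281 0.026] F [-0.9 -0.   7.1] p [553.2  46.3  95.8]
  T 17.33 h 2.6274 tz [0.073 0.399 0.021] F [-1.1 -0.1  9.4] p [553.3  46.3  95.6]
```

The force is rising against the stop, so the knob is at the bottom. I'll lift off and check.

```bash

python3 -m pendant '[0,0,-0.1,0,0,0,-0.3,0,0,0,-0.8,0,0,0,-1,0,0,0,-1,0,0,0,-1,0,0,0,-1,0,0,0,0,0,0,0,0,0,0,0,0,0]'; python3 st.py
python3 - <<'E'
from plant import *
from h import *
for n in("side","scene","wrist"):
    c=viewer.read_camera(n);W=cloud(c);m=red(c)&(W[...,2]>.085)&(W[...,2]<.115)&(c["range_z"]>0)&(abs(W[...,0]-.55)<.06)&(abs(W[...,1]-.045)<.06)
    z=W[m][:,2];print(n,len(z),np.percentile(z,[50,90,98]).round(4))
    if n!="wrist":
        c0=dict(np.load(n+"0.npz"));W=cloud(c0);m=red(c0)&(W[...,2]>.085)&(W[...,2]<.115)&(abs(W[...,0]-.55)<.06)&(abs(W[...,1]-.045)<.06)
        z=W[m][:,2];print("  start",np.percentile(z,[50,90,98]).round(4))
    if n=="scene":cv2.imwrite("pics/s2.png",cv2.resize(c["pixels"][150:270,150:310,::-1],None,fx=4,fy=4))
E
```

```text
time: 18.17
tcp_pos: [0.5528, 0.0463, 0.2241]
tool_rot: [0.254, 0.967, -0.0, -0.0]
force: [2.4, 0.6, -0.1]
finger_gap: 0.0002
grasp_force: 0.0
  T 18.17 h 2.6273 tz [0.06  0.031 0.051] F [ 2.4  0.6 -0.1] p [552.8  46.3 224.1]Traceback (most recent call last):
  File "<stdin>", line 5, in <module>
    return _quantile_unchecked(
        a, q, axis, out, overwrite_input, method, keepdims, weights)
    return _ureduce(a,
                    func=_quantile_ureduce_func,
    ...<5 lines>...
                    overwrite_input=overwrite_input,
                    method=method)
    r = func(a, **kwargs)
    result = _quantile(arr,
                       quantiles=q,
    ...<2 lines>...
                       out=out,
                       weights=wgt)
    slices_having_nans = np.isnan(arr[-1, ...])
                                  ~~~^^^^^^^^^
IndexError: index -1 is out of bounds for axis 0 with size 0
```

```bash
python3 - <<'E'
from plant import *
from h import *
def f(n,c):
    W=cloud(c);m=red(c)&(W[...,2]>.06)&(W[...,2]<.115)&(c["range_z"]>0)&(abs(W[...,0]-.55)<.06)&(abs(W[...,1]-.045)<.06)
    z=W[m][:,2];print(n,len(z),np.percentile(z,[50,90,98]).round(4) if len(z) else "")
for n in("wrist","scene"):
    c=viewer.read_camera(n);f(n,c)
    if n=="scene":cv2.imwrite("pics/s2.png",cv2.resize(c["pixels"][150:270,150:310,::-1],None,fx=4,fy=4))
f("scene0",dict(np.load("scene0.npz")));f("wrist1",dict(np.load("w1.npz")))
E
```

```text
wrist 997 [0.0947 0.0957 0.0962]
scene 161 [0.0938 0.0966 0.0977]
scene0 459 [0.088  0.1038 0.1051]
wrist1 988 [0.1015 0.1024 0.103 ]
```

View pics/s2.png

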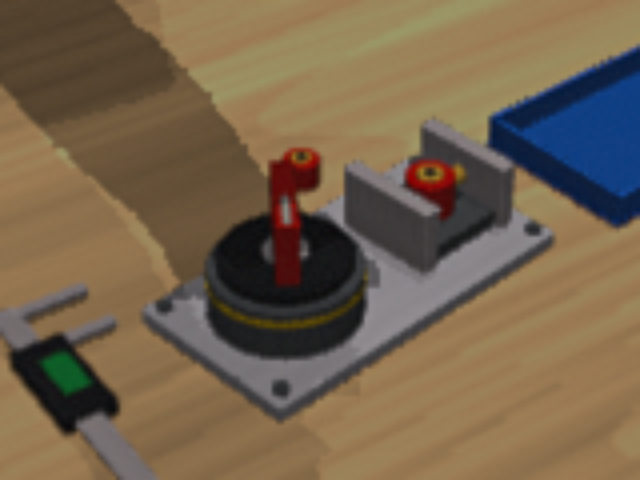

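The picture shows the knob sunk onto the turret and released, with the bar at (285,240) and the caliper, bushing and tray in place. Its top is about 8 mm lower than at the start, so it is fully down.

```bash
python3 -c "
from plant import *
print(arm.finish_job())"
```

```text
the job is handed in; nothing more can be done
None
```

I turned the red knob clockwise to the hidden notch, pressed it down to its stop with about 9 N and let go; cameras show it about 8 mm lower with its neighbours in place, and the job is handed in, though no verdict came back.

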